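# Close up the project box

### The arm

A 6-joint arm with a two-finger parallel gripper is mounted at the origin on the work surface. World frame = base frame: x ahead of the robot, y to its left, z up, the work surface at z = 0. Lengths are in mm, angles in rad, forces in N, time in s.
With the tool pointing down it reaches from about 300 to 775 mm from the base axis. Payload 14.6 kg.
Tool frame: the origin (TCP) lies at the very end of the fingers, on their centre line; the grasp point (between the pads) lies 19 mm behind it; z points along the fingers, y is the line along which they close (so a half turn about z gives the same grasp; the last joint's range is limited). The gripper opens to 94 mm and grips with 3 to 60 N. Pads are 16 mm wide; open, the fingers measure 119 mm over their backs; the gripper's body (75 mm by 177 mm) begins 78 mm behind the grasp point.
Start: joints at [1.116, 0.3, 1.521, -0, 1.321, -0.067], TCP at [207.981, 509.15, 205.446] pointing down, gripper open.
Joint ranges: [-3.03, 3.03], [-0.79, 2.21], [0.23, 2.52], [-1.04, 4.18], [0, 3.07], [-2.55, 2.55]. Speed limits (rad/s): [2.22, 2.22, 2.57, 3.14, 3.14, 3.14].

### API

Orientations are given as [roll, pitch, yaw] about the fixed x, y, z axes, in that order (R = Rz(yaw) Ry(pitch) Rx(roll)).
In Python, from cell import manip gives the robot as it stands.
- The arm moves only by the tool servo_tool, never from a script. Its argument "motion" is a list that holds one entry, the list of rows, each a list of 7 numbers: the shift along the world's x, y, z as a fraction of full scale, then the turn, a rotation vector about the world's x, y, z as a fraction of full scale, then the closure, from 0 (fully open) to 1 (shut). In form: [[[x, y, z, rx, ry, rz, gripper], ...]]. A call has 1 to 10 rows; each row is the pose to reach, as a shift and turn from the pose commanded when the call began, turning the shorter way round; what a row does not reach only later rows make up. Full scale, the value 1, is 0.5 m for a shift and pi rad for a turn. A row lasts 1/10 s, in which the tool goes at most 50 mm and 8.59 degrees, less where a joint would pass 70% of its speed; a pose out of reach is approached as far as the arm can. A call with a number of a shift or a turn outside -1 to 1 is refused whole. A call with a gripper value outside its range is refused whole. The fingers move at their own pace and stop on an object; "newtons" is the grip in N (left out, the last holds). Time passes only in rows, so rows that repeat a pose let the fingers close. It gives the time, the measured TCP pose, the force, the opening and the grip force at its end, in the units of the state.
- manip.read_state(): the state, without advancing time (a new reading comes with each control period).
- manip.camera(name): name is "scene" or "side" or "wrist"; returns a dict with "frame" (400x640x3 uint8, red, green, blue), "range_z" (400x640 float32, mm along the optical axis (not along the pixel's ray), 0 where there is no reading), "vfov" (degrees; the focal length in pixels is half the picture's height over the tangent of half this angle, whatever the lens; pixels are square), "cx", "cy" (the principal point, pixels), "cam_to_world" (4x4, takes a point from camera to world coordinates). Camera axes: x right, y down, z forward; pixel columns grow to the right and rows downward; lengths in mm; the calibration is good to about 2 mm. The wrist camera is an equidistant fisheye: a pixel r from the principal point sees the ray r / f radians off the axis. A picture is of the moment at which its call begins.
- manip.sign_off(): hands the job in; it is judged then, once.
The state is a dict: "clock": time; "joints": joint angles; "qd": joint speeds; "effort": joint torques, N m; "eef_pos": TCP position; "eef_rot": TCP orientation; "wrist_force": force on the tool from outside, world axes, zero at the start; "moment": the same for the moment, N m; "finger_gap": finger opening in mm; "finger_force": force on a finger pad.
Only numpy, scipy, OpenCV 4.12 (cv2) and the standard library are available. Lean on these libraries where they do the work, as an engineer would, in place of code of your own. Each camera call takes 0.05 s, during which the arm holds its last target. There are 200 camera calls.

### The job

Put the project box together from the bottom up: lay the battery flat on the pad in the middle of the open box's floor, lengthwise with the box, then lay the circuit board level on the two ledges above it, then put the lid on so it sits fully down all round, and last slip the knob down over the lid's spindle onto the lid. Set each part down rather than dropping it, and leave the solder reel and the screw jar standing where they are.

Things in the scene. Friction and masses are not known exactly. Their poses are not given: they have to be found in the camera images.
- box: open black box, fixed to the table, 160 (x) x 120 (y) x 54 mm high, walls 5 mm. Floor 4 mm above the origin. Along both short inner walls (x ends) a grey ledge 22 mm deep, top 28 mm above the origin; between them 106 x 110 mm of floor with a flat grey pad 64 x 44 mm at its centre. Origin: centre of the underside; z up. Either way round is equal.
- battery: loose small metal block battery lying flat, 50 (its x) x 28 (its y) x 20 mm high, 46 g, two flat terminals on the +x end. Origin: centre of the underside; z up. Either way round will do.
- board: loose green circuit board lying flat, 132 (x) x 92 (y) x 4 mm, 100 g. Grip the grey block 28 (x) x 20 (y) mm at its centre, top 22 mm above the board's underside; the board beside it in y is bare, parts up to 14 mm high near the x ends. On the ledges its origin is 28 mm above the box's, 9 mm play to each wall. Origin: centre of the underside; z up. Either way round will do.
- lid: loose black lid, plate 160 (x) x 120 (y) x 4 mm, 120 g. Origin: centre of the PLATE's underside. Stands on 4 tapered feet 8 mm long (at x +-66, y +-46) that drop inside the box walls with 3 mm play. Grip the central steel spindle, 12 (x) x 10 (y) mm, 18 mm high above the plate; jack and toggle near the +x end. Closed: origin 54 mm above the box's. Either way round will do.
- knob: loose aluminium ring-shaped knob standing on the table, outside diameter 44 mm, 24 mm high, round hole of 22 mm diameter right through; fits loosely over the lid's spindle and needs no pressing. Origin: centre of the underside; z along the hole. On the lid its origin is 4 mm above the lid's.
- reel: bystander: grey solder reel standing on end, 48 mm diameter, 34 mm high, narrower at the middle, loose. Origin: centre of the underside.
- jar: bystander: small glass jar with a black cap, 44 mm diameter, 60 mm high, loose. Origin: centre of the underside.

How it is judged (in metres and radians):
On the way, in this order (a step that is already met when the one before it is completed fails the run):
1. the battery lies flat on the pad on the box's floor (x of battery in the frame of box between -0.015 and 0.015 m and y of battery in the frame of box between -0.015 and 0.015 m and z of battery in the frame of box between 0.001 and 0.007 m and angle between battery's own z axis and vertical below 0.15 rad and angle between the x axis of battery and the x axis of box, either way round below 0.35 rad), for 0.2 s.
2. the board lies level on the ledges over the battery (all of step 1 and x of board in the frame of box between -0.012 and 0.012 m and y of board in the frame of box between -0.012 and 0.012 m and z of board in the frame of box between 0.025 and 0.031 m and angle between board's own z axis and vertical below 0.06 rad), for 0.2 s.
3. the lid sits fully down on the box (all of step 2 and x of lid in the frame of box between -0.006 and 0.006 m and y of lid in the frame of box between -0.006 and 0.006 m and z of lid in the frame of box between 0.051 and 0.057 m and angle between lid's own z axis and vertical below 0.04 rad), for 0.2 s.
4. the knob is over the spindle, down on the lid (all of step 3 and x of knob in the frame of lid between -0.009 and 0.009 m and y of knob in the frame of lid between -0.009 and 0.009 m and z of knob in the frame of lid between 0.001 and 0.007 m and angle between knob's own z axis and vertical below 0.08 rad), for 0.2 s.
At the end, for the whole second after the job is handed in: Battery flat on the box floor within 15 mm of its middle (x, y) and 0.35 rad of lengthwise; board level on the ledges within 12 mm; lid level on the rim within 6 mm; knob around the spindle, down on the lid, within 9 mm; heights within 3 mm; all released and at rest (all of step 4 and linear speed of each of battery, board, lid, knob below 0.02 m/s); the robot touches nothing.
It fails at once if the reel or the jar is pushed more than 30 mm or knocked over (distance of any of reel, jar from where it was at the start of the episode above 0.03 m or angle between any of reel, jar's own z axis and vertical above 0.5 rad).
It fails at once if a part is dropped (falls free of the fingers faster than 0.8 m/s) ((linear speed of battery above 0.8 m/s and contact force between the fingers and battery below 0.05 N) or (linear speed of board above 0.8 m/s and contact force between the fingers and board below 0.05 N) or (linear speed of lid above 0.8 m/s and contact force between the fingers and lid below 0.05 N) or (linear speed of knob above 0.8 m/s and contact force between the fingers and knob below 0.05 N)).
It also fails if it takes over 118 s, if anything falls off the work surface, if the arm or the gripper's body presses on something with over 40 N, if the wrist force passes 120 N, or if a joint passes its speed limit or range.

## Working session

There is one attempt and no reset: what is moved stays moved. The work goes in short steps, Python scripts to look and compute and a tool call to move; the robot and the scene stay as the last step left them, time stands still between calls to the robot, and variables do not carry over. Pictures are saved under pics/ and viewed, at most 14 in all, crops included, and the job is handed in when it is done.

Besides the shell and the picture viewer there is one more tool, called after "Request:" as name([rows], argument=value, ...), one row to a line, values as JSON. servo_tool: Moves the arm, as the interface text tells. Its arguments: {"type":"object","properties":{"motion":{"type":"array"},"newtons":{"type":"number"}},"required":["motion"]}

```bash
ls; mkdir -p pics; cat > h.py <<'E'
import numpy as np,cv2
from cell import manip
def cam(n):
    c=manip.camera(n); c['f']=200/np.tan(np.radians(c['vfov'])/2); return c
def save(c,name): cv2.imwrite('pics/'+name,c['frame'][:,:,::-1])
def cloud(c):
    z=c['range_z']; v,u=np.mgrid[:400,:640]; f=c['f']
    P=np.stack([(u-c['cx'])/f*z,(v-c['cy'])/f*z,z],-1)
    M=np.array(c['cam_to_world']); return P@M[:3,:3].T+M[:3,3]
E
python3 - <<'E'
from h import *
for n in('scene','side'):
    c=cam(n); save(c,n+'0.png'); print(n,c['f'],c['cx'],c['cy'],np.round(c['cam_to_world'],3).tolist(),(c['range_z']>0).mean())
s=manip.read_state();print(s)
E
```

```text
pics
scene 483.77437414484996 310.3494931125304 203.30392260068615 [[-0.681, 0.502, -0.533, 1206.204], [0.732, 0.453, -0.509, 675.614], [-0.014, -0.737, -0.676, 918.769], [0.0, 0.0, 0.0, 1.0]] 0.996078125
side 373.1176426048866 314.4539583737423 205.48410577645657 [[0.987, -0.117, 0.107, 381.029], [-0.159, -0.736, 0.658, -790.754], [0.002, -0.667, -0.745, 934.142], [0.0, 0.0, 0.0, 1.0]] 0.99597265625
{'clock': 0.1, 'joints': array([ 1.11640783e+00,  3.00400207e-01,  1.52151020e+00, -1.52074515e-05,
        1.32066228e+00, -6.65985898e-02]), 'qd': array([ 2.63929462e-04, -1.27661650e-03, -3.31311731e-03,  4.30575709e-04,
       -1.30324544e-03,  7.29149668e-06]), 'effort': array([ 7.45612579e-04, -5.32637680e+01, -3.53290915e+01,  7.08927191e-02,
        2.34624505e-02, -7.13372401e-05]), 'eef_pos': array([207.88676076, 508.95837266, 204.95519197]), 'eef_rot': array([-3.14061382e+00, -5.05223042e-05,  2.75380649e+00]), 'wrist_force': array([-1.06735005, -0.15739287, -0.66242667]), 'moment': array([ 0.0068182 , -0.02585226,  0.05870482]), 'finger_force': 0.0, 'finger_gap': 93.96428902486664}
```

View pics/scene0.png

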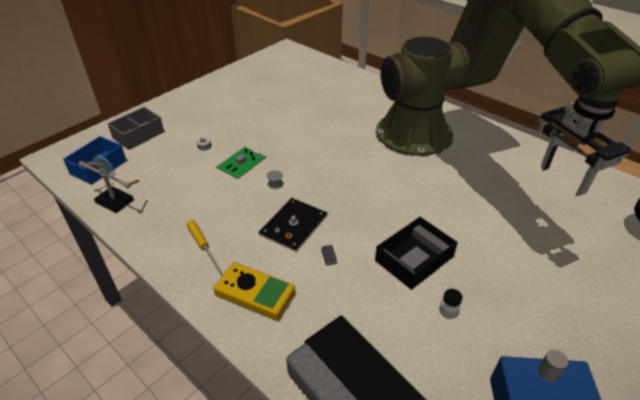

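View pics/side0.png

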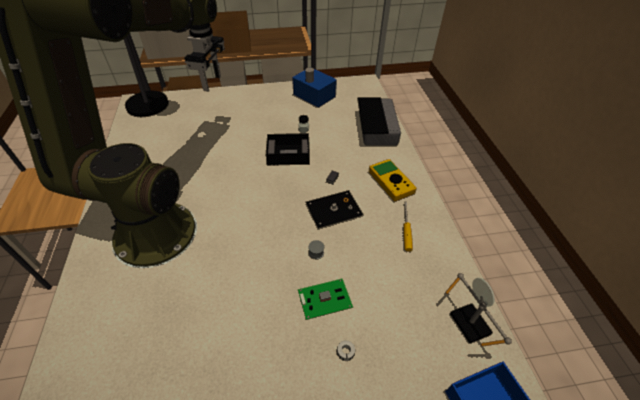

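The scene view shows the box at (417,252), battery (329,254), lid (293,223), reel (275,179), board (242,162), knob (204,143) and jar (452,302). In the side view they are at (288,150), (333,177), (334,208), (316,248), (325,298), (346,350) and (304,123). Next I segment them by height from the depth.

```bash
cat >> h.py <<'E'
def segs(c,zmin=6,show=True,box=(200,780,-600,450)):
    W=cloud(c); z=W[...,2]
    m=(c['range_z']>0)&(z>zmin)&(z<110)&(W[...,0]>box[0])&(W[...,0]<box[1])&(W[...,1]>box[2])&(W[...,1]<box[3])
    n,l,st,ce=cv2.connectedComponentsWithStats(m.astype(np.uint8))
    for i in range(1,n):
        if st[i,4]<25: continue
        p=W[l==i]; zt=np.percentile(p[:,2],97)
        r=cv2.minAreaRect(p[:,:2].astype(np.float32))
        print(np.round(ce[i]),st[i,4],'z',np.round(zt,1),'rect',np.round(r[0],1),np.round(r[1],1),round(r[2],1))
E
python3 - <<'E'
from h import *
for n in('scene','side'):
    c=cam(n); W=cloud(c); print(n)
    t=W[(abs(W[...,2])<15)&(W[...,0]>300)&(W[...,0]<700)&(abs(W[...,1])<400)]; print('table z',np.percentile(t[:,2],[5,50,95]))
    segs(c)
E
```

```text
scene
table z [-4.09528143 -0.77214185 10.16053366]
[203. 143.] 141 z 24.9 rect [ 513.  -455.5] [44.5 44.6] 1.8
[116. 156.] 272 z 58.9 rect [ 751.4 -582.8] [62.  24.4] 11.1
[254. 152.] 33 z 14.5 rect [ 433.3 -301.6] [27.4 37.1] 11.6
[241. 159.] 75 z 24.2 rect [ 478.  -309.5] [54.7 29.7] 33.1
[275. 177.] 183 z 35.8 rect [ 489.7 -150.8] [48.2 45.2] 5.7
[293. 223.] 1929 z 15.0 rect [573.9   7.6] [165.9 122.4] 11.6
[416. 250.] 2461 z 54.4 rect [457.4 313.9] [122.8 166.1] 83.0
[195. 229.] 158 z 26.4 rect [ 774.5 -145.4] [102.3  24. ] 76.1
[329. 254.] 220 z 21.6 rect [597.8 154.7] [54.5 28.7] 53.8
[274. 284.] 641 z 37.6 rect [756.6 103.2] [ 46.6 163.7] 0.1
[445. 298.] 99 z 61.3 rect [538.3 443.9] [37.  11.7] 0.0
[357. 339.] 793 z 73.5 rect [762.9 380.3] [139.3  34.4] 89.5
side
table z [-2.86020463  0.36324193 10.27833677]
[365. 129.] 269 z 74.2 rect [761.2 377. ] [ 37.3 145.1] 0.1
[304. 124.] 121 z 62.4 rect [536.7 439.5] [20.5 38.6] 89.8
[287. 148.] 1083 z 55.4 rect [458.  310.2] [129.4 159.6] 82.7
[381. 177.] 392 z 38.5 rect [757.6  95. ] [ 46.1 166.5] 1.2
[332. 176.] 111 z 22.3 rect [598.4 150. ] [54.9 28.7] 55.9
[334. 208.] 1341 z 15.9 rect [575.7   4.3] [162.3 125.3] 11.8
[407. 239.] 176 z 27.1 rect [ 774.9 -150.3] [98.1 23.9] 74.7
[316. 247.] 198 z 36.5 rect [ 489.4 -154. ] [45.6 47.5] 30.3
[325. 296.] 108 z 24.5 rect [ 490.5 -302.7] [33.9 33.6] 5.0
[303. 299.] 38 z 14.6 rect [ 426.1 -302.6] [10.8 38.4] 12.0
[340. 297.] 29 z 11.5 rect [ 529.9 -316.9] [31.  12.7] 15.9
[311. 306.] 29 z 15.6 rect [ 449.  -323.8] [30.8 16.5] 68.2
[346. 350.] 258 z 27.4 rect [ 512.6 -460.8] [44.2 41.8] 78.4
[459. 385.] 242 z 61.5 rect [ 751.8 -589.2] [60.5 20.7] 11.2
```

Request:
servo_tool([
  [[0.78, -0.714, -0.1, 0, 0, -0.572, 0.3], [0.78, -0.714, -0.1, 0, 0, -0.572, 0.3], [0.78, -0.714, -0.1, 0, 0, -0.572, 0.3], [0.78, -0.714, -0.1, 0, 0, -0.572, 0.3], [0.78, -0.714, -0.1, 0, 0, -0.572, 0.3], [0.78, -0.714, -0.1, 0, 0, -0.572, 0.3], [0.78, -0.714, -0.1, 0, 0, -0.572, 0.3], [0.78, -0.714, -0.1, 0, 0, -0.572, 0.3], [0.78, -0.714, -0.1, 0, 0, -0.572, 0.3], [0.78, -0.714, -0.1, 0, 0, -0.572, 0.3]],
], newtons=20)

```text
clock: 1.2
eef_pos: [576.4, 171.3, 158.1]
eef_rot: [-3.142, -0.0, 1.247]
wrist_force: [0.2, 1.5, -0.4]
finger_gap: 65.7
finger_force: 0.0
```

```bash
cat >> h.py <<'E'
def goto(x,y,z,yaw):
    s=manip.read_state(); d=(np.array([x,y,z])-s['eef_pos'])/500
    a=(np.radians(yaw)-s['eef_rot'][2]+np.pi)%(2*np.pi)-np.pi
    print('pos',np.round(s['eef_pos'],1),np.round(np.degrees(s['eef_rot']),1),'gap',round(s['finger_gap'],1),'t',s['clock'],'d',np.round(d,4),'rz',round(a/np.pi,4))
E
python3 - <<'E'
from h import *
goto(598,152,155,55)
for n in('scene','side'):
    c=cam(n); W=cloud(c)
    h=cv2.cvtColor(c['frame'],cv2.COLOR_RGB2HSV)
    m=(h[...,0]>45)&(h[...,0]<80)&(h[...,1]>120)&(W[...,1]<-150)&(W[...,2]<8)&(W[...,2]>-5)&(W[...,0]<620)
    n_,l,st,ce=cv2.connectedComponentsWithStats(m.astype(np.uint8)); i=1+st[1:,4].argmax()
    r=cv2.minAreaRect(W[l==i][:,:2].astype(np.float32)); print(n,'board',np.round(r[0],1),np.round(r[1],1),round(r[2],1))
E
```

```text
pos [576.4 171.3 158.1] [-180.    -0.    71.5] gap 65.7 t 1.2 d [ 0.0432 -0.0386 -0.0062] rz -0.0915
scene board [ 487.9 -305. ] [127.2  92.9] 5.3
side board [ 488.4 -308.8] [129.9  92. ] 6.5
```

Request:
servo_tool([
  [[0.043, -0.039, -0.006, 0, 0, -0.0915, 0.4], [0.043, -0.039, -0.006, 0, 0, -0.0915, 0.4], [0.043, -0.039, -0.006, 0, 0, -0.0915, 0.4], [0.043, -0.039, -0.006, 0, 0, -0.0915, 0.4]],
])

```text
clock: 1.7
eef_pos: [596.2, 154.1, 155.3]
eef_rot: [-3.141, 0.0, 0.972]
wrist_force: [-0.2, -0.1, -0.1]
finger_gap: 56.9
finger_force: 0.0
```

```bash
cat >> h.py <<'E'
def wcloud(c):
    """wrist fisheye: depth -> world"""
    z=c['range_z']; v,u=np.mgrid[:400,:640]; dx=u-c['cx']; dy=v-c['cy']; r=np.hypot(dx,dy)+1e-9
    t=np.tan(np.minimum(r/c['f'],1.5)); P=np.stack([dx/r*t*z,dy/r*t*z,z],-1)
    M=np.array(c['cam_to_world']); return P@M[:3,:3].T+M[:3,3]
E
python3 - <<'E'
from h import *
goto(598,152,155,55)
c=cam('wrist'); save(c,'w1.png'); W=wcloud(c); print(np.round(c['cam_to_world'],2).tolist(),c['f'])
z=W[...,2]; m=(z>6)&(z<40)&(np.hypot(W[...,0]-598,W[...,1]-152)<60)&(c['range_z']>0)
p=W[m]; r=cv2.minAreaRect(p[:,:2].astype(np.float32)); print(len(p),np.round(r,1) if 0 else r, np.percentile(p[:,2],[5,50,95]))
segs(cam('scene'),box=(550,640,100,210)); 
E
```

```text
pos [596.2 154.1 155.3] [-180.     0.    55.7] gap 56.9 t 1.7 d [ 0.0036 -0.0042 -0.0007] rz -0.0037
[[0.83, -0.55, -0.13, 635.16], [-0.56, -0.8, -0.19, 209.13], [-0.0, 0.23, -0.97, 335.42], [0.0, 0.0, 0.0, 1.0]] 309.70691628693146
1332 ((599.6512451171875, 152.7363739013672), (51.894874572753906, 28.275020599365234), 55.34666061401367) [15.99723885 20.55615762 21.81181133]
[329. 254.] 222 z 21.8 rect [599.1 155.8] [55.3 28.8] 55.6
```

View pics/w1.png

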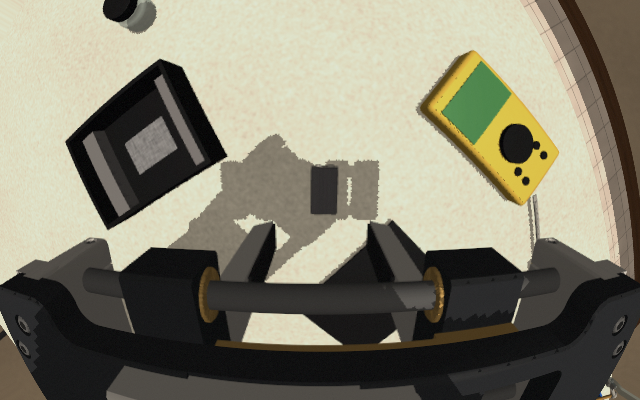

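The wrist view shows the battery at pixel (324,190), square between the fingers. Depth puts it at (599,153) with yaw 55.4°. I go down and grip.

Request:
servo_tool([
  [[0.005, -0.002, -0.1, 0, 0, 0, 0.4], [0.005, -0.002, -0.2, 0, 0, 0, 0.4], [0.005, -0.002, -0.26, 0, 0, 0, 0.4], [0.005, -0.002, -0.29, 0, 0, 0, 0.4], [0.005, -0.002, -0.302, 0, 0, 0, 0.4], [0.005, -0.002, -0.302, 0, 0, 0, 0.4], [0.005, -0.002, -0.302, 0, 0, 0, 1], [0.005, -0.002, -0.302, 0, 0, 0, 1], [0.005, -0.002, -0.302, 0, 0, 0, 1], [0.005, -0.002, -0.302, 0, 0, 0, 1]],
], newtons=20)

```text
clock: 2.8
eef_pos: [599.4, 152.6, 5.0]
eef_rot: [3.141, -0.001, 0.966]
wrist_force: [1.1, 0.1, 2.0]
finger_gap: 27.6
finger_force: 7.9
```

Request:
servo_tool([
  [[0, 0, 0, 0, 0, 0, 1], [0, 0, 0.05, 0, 0, 0, 1], [0, 0, 0.13, 0, 0, 0, 1], [0, 0, 0.21, 0, 0, 0, 1], [-0.05, 0.06, 0.24, 0, 0, -0.05, 1], [-0.1, 0.11, 0.24, 0, 0, -0.09, 1], [-0.15, 0.17, 0.24, 0, 0, -0.13, 1], [-0.2, 0.23, 0.24, 0, 0, -0.17, 1], [-0.26, 0.29, 0.24, 0, 0, -0.215, 1], [-0.284, 0.319, 0.24, 0, 0, -0.26, 1]],
])

```text
clock: 3.8
eef_pos: [454.9, 313.9, 124.4]
eef_rot: [-3.141, 0.0, 0.146]
wrist_force: [1.6, 0.3, -0.5]
finger_gap: 28.0
finger_force: 20.0
```

Request:
servo_tool([
  [[0, 0, 0, 0, 0, -0.045, 1], [0, 0, 0, 0, 0, -0.086, 1], [0, 0, 0, 0, 0, -0.086, 1], [0, 0, 0, 0, 0, -0.086, 1]],
])

```text
clock: 4.2
eef_pos: [457.1, 312.0, 124.3]
eef_rot: [3.142, 0.0, -0.117]
wrist_force: [0.3, 0.2, -1.3]
finger_gap: 27.7
finger_force: 20.0
```

```bash
cat >> h.py <<'E'
def rect(p):
    r=cv2.minAreaRect(p[:,:2].astype(np.float32)); a=r[2] if r[1][0]>r[1][1] else r[2]-90
    return np.round([*r[0],max(r[1]),min(r[1]),a],1)
E
python3 - <<'E'
from h import *
goto(458,312,125,-7)
c=cam('wrist'); save(c,'w2.png'); W=wcloud(c)
near=(abs(W[...,0]-458)<115)&(abs(W[...,1]-312)<95)&(c['range_z']>0)
m=near&(W[...,2]>48)&(W[...,2]<60); print('rim',m.sum(),rect(W[m]))
for n in('scene','side'):
    k=cam(n);V=cloud(k); q=(abs(V[...,0]-458)<115)&(abs(V[...,1]-312)<95)&(V[...,2]>48)&(V[...,2]<60); print(n,rect(V[q]))
E
```

```text
pos [457.1 312.  124.3] [180.    0.   -6.7] gap 27.7 t 4.2 d [0.0017 0.0001 0.0014] rz -0.0017
rim 3002 [461.  311.  156.5 121.1  -6.9]
scene [457.  313.5 164.3 122.6  -7.8]
side [457.8 312.3 159.4 130.8  -5.6]
```

View pics/w2.png

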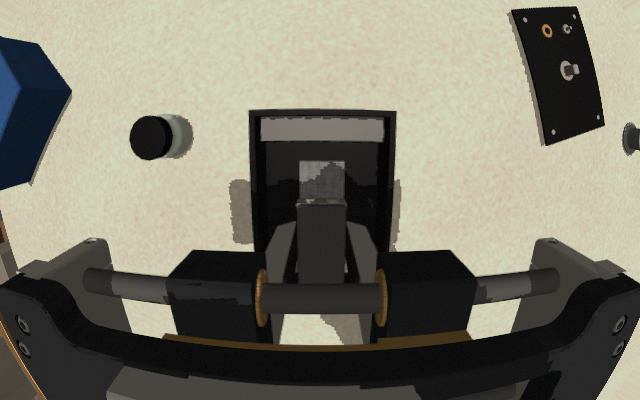

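Wrist view: the battery is held at (322,235), above the grey pad at (322,180), and the box rim is square to the tool. I lower it in.

Request:
servo_tool([
  [[0.002, 0, -0.05, 0, 0, 0, 1], [0.002, 0, -0.11, 0, 0, 0, 1], [0.002, 0, -0.16, 0, 0, 0, 1], [0.002, 0, -0.2, 0, 0, 0, 1], [0.002, 0, -0.22, 0, 0, 0, 1], [0.002, 0, -0.225, 0, 0, 0, 1], [0.002, 0, -0.229, 0, 0, 0, 1], [0.002, 0, -0.23, 0, 0, 0, 1], [0.002, 0, -0.23, 0, 0, 0, 1]],
])

```text
clock: 5.25
eef_pos: [458.5, 312.2, 10.1]
eef_rot: [-3.141, -0.001, -0.121]
wrist_force: [-0.1, 0.1, -0.2]
finger_gap: 27.6
finger_force: 20.0
```

Request:
servo_tool([
  [[0, 0, -0.002, 0, 0, 0, 1], [0, 0, -0.002, 0, 0, 0, 1], [0, 0, -0.002, 0, 0, 0, 0.5], [0, 0, -0.002, 0, 0, 0, 0.5], [0, 0, -0.002, 0, 0, 0, 0.5], [0, 0, -0.002, 0, 0, 0, 0.5], [0, 0, 0.06, 0, 0, 0, 0.5], [0, 0, 0.15, 0, 0, 0, 0.5], [0, 0, 0.24, 0, 0, 0, 0.5], [0, 0, 0.28, 0, 0, 0, 0.5]],
])

```text
clock: 6.25
eef_pos: [459.1, 312.6, 153.5]
eef_rot: [-3.139, -0.004, -0.121]
wrist_force: [0.4, -0.5, -0.9]
finger_gap: 46.8
finger_force: 0.0
```

Request:
servo_tool([
  [[0, -0.1, 0, 0, 0, 0, 0.5], [0, -0.2, 0, 0, 0, 0, 0.5], [0.01, -0.3, 0, 0, 0, 0, 0.5], [0.02, -0.4, 0, 0, 0, 0, 0.5], [0.03, -0.5, 0, 0, 0, 0, 0.5], [0.04, -0.6, 0, 0, 0, 0, 0.5], [0.05, -0.7, 0, 0, 0, 0, 0.5], [0.06, -0.8, 0, 0, 0, 0, 0.5], [0.06, -0.9, 0, 0, 0, 0, 0.5], [0.06, -1.0, 0, 0, 0, 0, 0.5]],
])

```text
clock: 7.25
eef_pos: [487.8, -188.6, 149.4]
eef_rot: [-3.142, -0.0, -0.121]
wrist_force: [0.0, 0.6, -1.0]
finger_gap: 46.9
finger_force: 0.0
```

```bash
python3 - <<'E'
from h import *
goto(488,-307,150,8)
for n in('scene','side'):
    k=cam(n);V=cloud(k); q=(abs(V[...,0]-458)<40)&(abs(V[...,1]-312)<40)&(V[...,2]>16)&(V[...,2]<30); print(n,q.sum(),rect(V[q]),np.median(V[q][:,2]))
    if n=='scene': cv2.imwrite('pics/s1.png',cv2.resize(k['frame'][190:310,340:500,::-1],None,fx=4,fy=4))
c=cam('wrist'); save(c,'w3.png'); W=wcloud(c); h=cv2.cvtColor(c['frame'],cv2.COLOR_RGB2HSV)
m=(h[...,0]>45)&(h[...,0]<80)&(h[...,1]>100)&(W[...,2]<12); print('board',m.sum(),rect(W[m]))
m=(W[...,2]>17)&(W[...,2]<30)&(abs(W[...,0]-488)<35)&(abs(W[...,1]+307)<35); print('block',m.sum(),rect(W[m]) if m.sum() else 0)
E
```

```text
pos [ 487.8 -188.6  149.4] [-180.    -0.    -6.9] gap 46.9 t 7.25 d [ 0.0004 -0.2369  0.0011] rz 0.0829
scene 208 [458.3 315.4  54.3  29.3  -5.5] 22.743084094871165
side 0 [  0.   0.   0.   0. -90.] nan
board 7498 [476.1   8.3 731.4 135.9 -87.6]
block 515 [ 489.8 -307.4   28.3   21.7    5.4]
  return _methods._mean(a, axis=axis, dtype=dtype,
  ret = ret.dtype.type(ret / rcount)
```

View pics/w3.png

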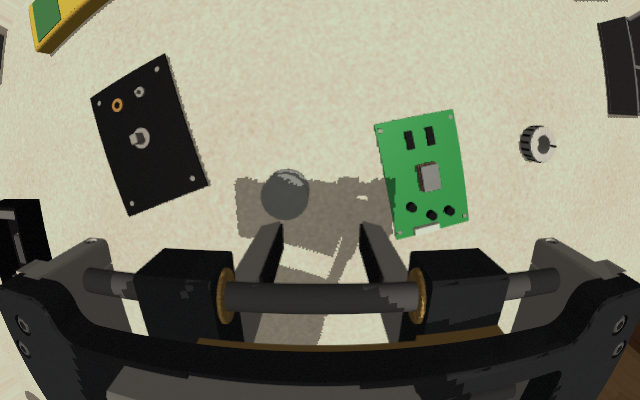

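View pics/s1.png

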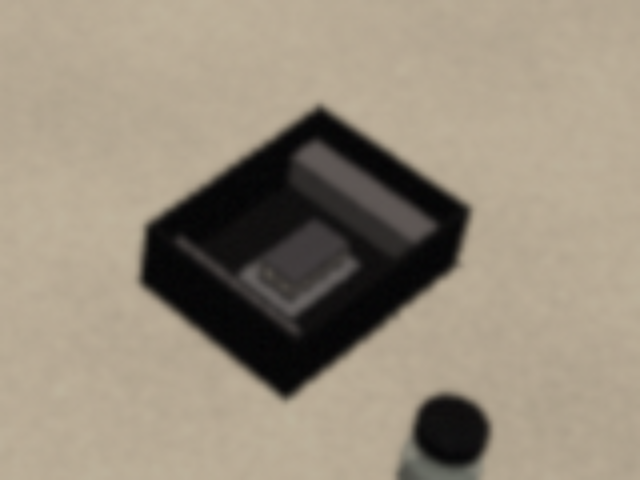

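The crop shows the battery flat on the pad. The wrist view shows the board at (425,175), with its block at (489.8,-307.4) and yaw about 6°.

Request:
servo_tool([
  [[0, -0.1, 0, 0, 0, 0.04, 0.5], [0.004, -0.19, 0, 0, 0, 0.072, 0.5], [0.004, -0.238, 0, 0, 0, 0.072, 0.5], [0.004, -0.238, 0, 0, 0, 0.072, 0.5], [0.004, -0.238, -0.07, 0, 0, 0.072, 0.5], [0.004, -0.238, -0.15, 0, 0, 0.072, 0.5]],
])

```text
clock: 8.0
eef_pos: [491.2, -304.1, 74.7]
eef_rot: [3.14, -0.002, 0.106]
wrist_force: [0.7, -0.6, -0.8]
finger_gap: 47.0
finger_force: 0.0
```

```bash
python3 - <<'E'
from h import *
goto(489.5,-307.5,7,6)
c=cam('wrist'); W=wcloud(c); h=cv2.cvtColor(c['frame'],cv2.COLOR_RGB2HSV)
near=(np.hypot(W[...,0]-489,W[...,1]+307)<85)&(c['range_z']>0)
m=(h[...,0]>45)&(h[...,0]<80)&(h[...,1]>100)&(W[...,2]<12)&near; print('board',m.sum(),rect(W[m]))
m=(W[...,2]>17)&(W[...,2]<30)&(np.hypot(W[...,0]-489,W[...,1]+307)<22); print('block',m.sum(),rect(W[m]) if m.sum() else 0)
E
```

```text
pos [ 491.2 -304.1   74.7] [ 1.799e+02 -1.000e-01  6.100e+00] gap 47.0 t 8.0 d [-0.0033 -0.0067 -0.1354] rz -0.0006
board 12273 [ 489.4 -307.9  131.9   91.5    6.5]
block 877 [ 490.  -307.7   28.    19.1    6.2]
```

Request:
servo_tool([
  [[0, 0, -0.06, 0, 0, 0, 0.5], [0, 0, -0.08, 0, 0, 0, 0.5], [0, 0, -0.08, 0, 0, 0, 0.5], [0, 0, -0.08, 0, 0, 0, 0.5]],
])

```text
clock: 8.45
eef_pos: [490.9, -305.3, 35.9]
eef_rot: [3.141, -0.001, 0.106]
wrist_force: [-0.4, 0.2, 1.4]
finger_gap: 47.2
finger_force: 0.0
```

Shift (-1,-2.3,-28.5).

Request:
servo_tool([
  [[-0.002, -0.005, -0.02, 0, 0, 0, 0.5], [-0.002, -0.005, -0.045, 0, 0, 0, 0.5], [-0.002, -0.005, -0.057, 0, 0, 0, 0.5], [-0.002, -0.005, -0.057, 0, 0, 0, 0.5], [-0.002, -0.005, -0.057, 0, 0, 0, 1], [-0.002, -0.005, -0.057, 0, 0, 0, 1], [-0.002, -0.005, -0.057, 0, 0, 0, 1], [-0.002, -0.005, -0.057, 0, 0, 0, 1], [-0.002, -0.005, -0.057, 0, 0, 0, 1]],
], newtons=35)

```text
clock: 9.35
eef_pos: [489.2, -308.0, 6.0]
eef_rot: [3.141, -0.0, 0.105]
wrist_force: [0.6, -0.2, 0.5]
finger_gap: 19.9
finger_force: 35.0
```

Request:
servo_tool([
  [[0, 0, 0.03, 0, 0, 0, 1], [0, 0, 0.09, 0, 0, 0, 1], [0, 0, 0.17, 0, 0, 0, 1], [0, 0.03, 0.24, 0, 0, 0, 1], [0, 0.09, 0.27, 0, 0, 0, 1], [0, 0.17, 0.27, 0, 0, 0, 1], [0, 0.26, 0.27, 0, 0, 0, 1], [0, 0.35, 0.27, 0, 0, 0, 1], [0, 0.44, 0.27, 0, 0, 0, 1], [0, 0.53, 0.27, 0, 0, 0, 1]],
])

```text
clock: 10.35
eef_pos: [488.9, -41.3, 142.1]
eef_rot: [3.141, -0.001, 0.105]
wrist_force: [0.9, 0.9, -0.7]
finger_gap: 19.6
finger_force: 35.0
```

Request:
servo_tool([
  [[-0.01, 0.09, 0, 0, 0, -0.01, 1], [-0.02, 0.18, 0, 0, 0, -0.02, 1], [-0.03, 0.27, 0, 0, 0, -0.03, 1], [-0.04, 0.36, 0, 0, 0, -0.04, 1], [-0.05, 0.45, 0, 0, 0, -0.05, 1], [-0.06, 0.54, 0, 0, 0, -0.06, 1], [-0.064, 0.62, 0, 0, 0, -0.072, 1], [-0.064, 0.67, 0, 0, 0, -0.072, 1], [-0.064, 0.7, 0, 0, 0, -0.072, 1], [-0.064, 0.71, 0, 0, 0, -0.072, 1]],
])

```text
clock: 11.35
eef_pos: [457.1, 312.8, 141.4]
eef_rot: [-3.141, -0.0, -0.119]
wrist_force: [0.6, -1.0, 0.3]
finger_gap: 19.5
finger_force: 35.0
```

Request:
servo_tool([
  [[0, 0, 0, 0, 0, 0, 1], [0, 0, 0, 0, 0, 0, 1]],
])

```text
clock: 11.55
eef_pos: [457.4, 311.0, 141.1]
eef_rot: [3.141, -0.0, -0.122]
wrist_force: [-0.5, -0.5, -1.7]
finger_gap: 19.6
finger_force: 35.0
```

```bash
python3 - <<'E'
from h import *
goto(457.5,312,60,-7)
for n in('scene','side'):
    c=cam(n); save(c,n+'2.png'); W=cloud(c); h=cv2.cvtColor(c['frame'],cv2.COLOR_RGB2HSV)
    m=(h[...,0]>45)&(h[...,0]<80)&(h[...,1]>100)&(abs(W[...,2]-135)<25)&(np.hypot(W[...,0]-458,W[...,1]-312)<110); print(n,'board',m.sum(),rect(W[m]),np.percentile(W[m][:,2],[5,50,95]))
c=cam('wrist'); W=wcloud(c); h=cv2.cvtColor(c['frame'],cv2.COLOR_RGB2HSV)
m=(h[...,0]>45)&(h[...,0]<80)&(h[...,1]>100)&(W[...,2]>110)&(np.hypot(W[...,0]-458,W[...,1]-312)<110); print('wrist',m.sum(),rect(W[m]),np.percentile(W[m][:,2],[5,50,95]))
E
```

```text
pos [457.4 311.  141.1] [180.  -0.  -7.] gap 19.6 t 11.55 d [ 0.0002  0.002  -0.1621] rz -0.0002
scene board 1121 [457.2 312.9 133.7  93.1  -5.9] [135.51976091 138.18558626 141.39962243]
side board 496 [456.6 309.7 131.7  98.   -6.3] [135.89915719 138.77935094 143.66986644]
wrist 15444 [458.8 311.3 133.2 120.1  -9.1] [138.88541803 139.93306802 141.08715747]
```

Request:
servo_tool([
  [[0, 0.002, -0.06, 0, 0, 0, 1], [0, 0.002, -0.12, 0, 0, 0, 1], [0, 0.002, -0.16, 0, 0, 0, 1], [0, 0.002, -0.19, 0, 0, 0, 1], [0, 0.002, -0.2, 0, 0, 0, 1], [0, 0.002, -0.208, 0, 0, 0, 1], [0, 0.002, -0.212, 0, 0, 0, 1], [0, 0.002, -0.213, 0, 0, 0, 1], [0, 0.002, -0.213, 0, 0, 0, 1]],
])

```text
clock: 12.6
eef_pos: [457.4, 313.2, 34.9]
eef_rot: [-3.141, -0.001, -0.121]
wrist_force: [-0.3, -0.1, -0.4]
finger_gap: 19.6
finger_force: 35.0
```

Request:
servo_tool([
  [[0, 0, -0.002, 0, 0, 0, 1], [0, 0, -0.002, 0, 0, 0, 1], [0, 0, -0.002, 0, 0, 0, 0.55], [0, 0, -0.002, 0, 0, 0, 0.55], [0, 0, -0.002, 0, 0, 0, 0.55], [0, 0, -0.002, 0, 0, 0, 0.55], [0, 0, 0.04, 0, 0, 0, 0.55], [0, 0, 0.12, 0, 0, 0, 0.55], [0, 0, 0.21, 0, 0, 0, 0.55], [0.02, -0.05, 0.24, 0, 0, 0, 0.55]],
])

```text
clock: 13.6
eef_pos: [467.8, 290.0, 158.8]
eef_rot: [-3.138, -0.005, -0.118]
wrist_force: [0.1, 0.1, -0.9]
finger_gap: 42.2
finger_force: 0.0
```

Request:
servo_tool([
  [[0.03, -0.09, 0, 0, 0, 0.02, 0.55], [0.06, -0.18, 0, 0, 0, 0.04, 0.55], [0.1, -0.27, 0, 0, 0, 0.06, 0.55], [0.13, -0.36, 0, 0, 0, 0.08, 0.55], [0.17, -0.44, 0, 0, 0, 0.1, 0.55], [0.2, -0.51, 0, 0, 0, 0.104, 0.55], [0.214, -0.56, 0, 0, 0, 0.104, 0.55], [0.214, -0.56, 0, 0, 0, 0.104, 0.55], [0.214, -0.56, 0, 0, 0, 0.104, 0.55]],
])

```text
clock: 14.5
eef_pos: [574.0, 8.1, 154.2]
eef_rot: [-3.141, 0.0, 0.205]
wrist_force: [0.1, 0.8, -0.6]
finger_gap: 42.3
finger_force: 0.0
```

```bash
python3 - <<'E'
from h import *
goto(575,6,15,11.7)
for n in('scene','side'):
    c=cam(n); save(c,n+'3.png'); W=cloud(c); h=cv2.cvtColor(c['frame'],cv2.COLOR_RGB2HSV)
    m=(h[...,0]>45)&(h[...,0]<80)&(h[...,1]>100)&(W[...,2]>20)&(W[...,2]<60)&(np.hypot(W[...,0]-458,W[...,1]-312)<90); print(n,'board',m.sum(),rect(W[m]),np.percentile(W[m][:,2],[5,50,95]))
    if n=='scene': cv2.imwrite('pics/s2.png',cv2.resize(c['frame'][190:310,340:500,::-1],None,fx=4,fy=4))
c=cam('wrist'); save(c,'w4.png'); W=wcloud(c)
near=(np.hypot(W[...,0]-575,W[...,1]-6)<110)&(c['range_z']>0)
m=near&(W[...,2]>7)&(W[...,2]<16); print('lid',rect(W[m]),np.median(W[m][:,2]))
m=(np.hypot(W[...,0]-575,W[...,1]-6)<20)&(W[...,2]>22)&(W[...,2]<40); print('spindle',m.sum(),rect(W[m]),W[m][:,:2].mean(0))
E
```

```text
pos [574.    8.1 154.2] [-180.     0.    11.8] gap 42.3 t 14.5 d [ 0.002  -0.0041 -0.2783] rz -0.0003
scene board 1301 [460.4 314.8 152.4 114.6  -7.4] [27.99100048 31.22621928 51.75869845]
side board 479 [454.6 310.6 137.8 124.   -4.1] [28.179013   32.34573581 53.07482139]
lid [576.1   5.4 159.6 121.1  11.1] 12.809797781693504
spindle 125 [576.4   5.7  11.6   9.1  11.7] [576.96944587   5.76223535]
```

View pics/s2.png

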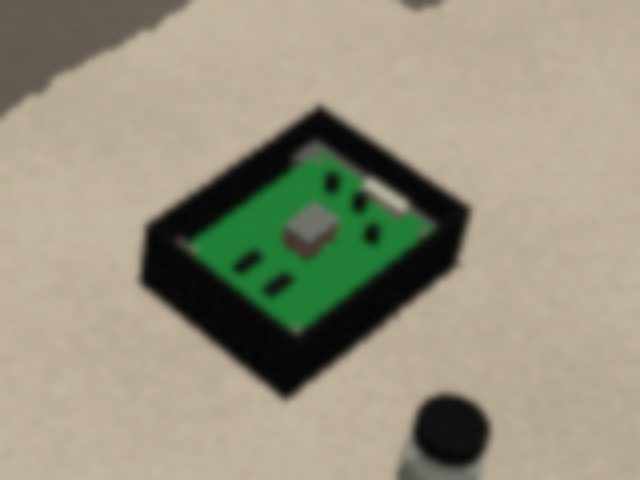

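View pics/w4.png

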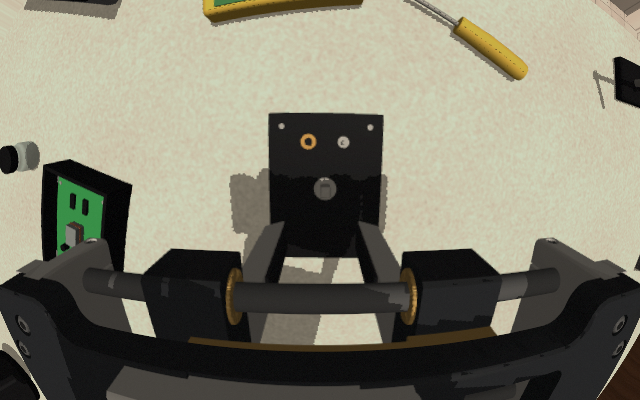

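The board is level in the box. The wrist view shows the lid spindle at (325,188), and its toggle and jack on the far (+x) side. Spindle at (576.3,5.6).

Request:
servo_tool([
  [[0.004, -0.005, -0.08, 0, 0, 0, 0.55], [0.004, -0.005, -0.16, 0, 0, 0, 0.55], [0.004, -0.005, -0.22, 0, 0, 0, 0.55], [0.004, -0.005, -0.26, 0, 0, 0, 0.55], [0.004, -0.005, -0.278, 0, 0, 0, 0.55], [0.004, -0.005, -0.278, 0, 0, 0, 0.55], [0.004, -0.005, -0.278, 0, 0, 0, 0.55]],
])

```text
clock: 15.35
eef_pos: [576.7, 5.9, 16.5]
eef_rot: [3.141, -0.001, 0.207]
wrist_force: [0.1, -0.3, -0.1]
finger_gap: 42.2
finger_force: 0.0
```

Request:
servo_tool([
  [[-0.001, 0, -0.004, 0, 0, 0, 1], [-0.001, 0, -0.004, 0, 0, 0, 1], [-0.001, 0, -0.004, 0, 0, 0, 1], [-0.001, 0, -0.004, 0, 0, 0, 1], [-0.001, 0, -0.004, 0, 0, 0, 1]],
], newtons=45)

```text
clock: 15.85
eef_pos: [575.7, 5.5, 13.6]
eef_rot: [3.142, -0.0, 0.206]
wrist_force: [-0.5, -0.7, 1.5]
finger_gap: 9.5
finger_force: 45.0
```

Request:
servo_tool([
  [[0, 0, 0, 0, 0, 0, 1], [0, 0, 0.04, 0, 0, 0, 1], [0, 0, 0.1, 0, 0, 0, 1], [0, 0, 0.17, 0, 0, 0, 1], [0, 0, 0.23, 0, 0, 0, 1], [0, 0, 0.25, 0, 0, 0, 1], [0, 0, 0.25, 0, 0, 0, 1]],
])

```text
clock: 16.55
eef_pos: [576.0, 5.5, 139.0]
eef_rot: [3.141, -0.002, 0.206]
wrist_force: [-0.3, 0.4, -1.9]
finger_gap: 9.4
finger_force: 45.0
```

Request:
servo_tool([
  [[-0.02, 0.04, 0, 0, 0, -0.01, 1], [-0.05, 0.12, 0, 0, 0, -0.02, 1], [-0.08, 0.2, 0, 0, 0, -0.035, 1], [-0.11, 0.28, 0, 0, 0, -0.05, 1], [-0.14, 0.36, 0, 0, 0, -0.065, 1], [-0.17, 0.44, 0, 0, 0, -0.08, 1], [-0.2, 0.52, 0, 0, 0, -0.095, 1], [-0.225, 0.58, 0, 0, 0, -0.104, 1], [-0.236, 0.61, 0, 0, 0, -0.104, 1], [-0.236, 0.613, 0, 0, 0, -0.104, 1]],
])

```text
clock: 17.55
eef_pos: [456.6, 312.9, 136.7]
eef_rot: [3.14, 0.002, -0.118]
wrist_force: [0.3, -0.1, -1.5]
finger_gap: 9.4
finger_force: 45.0
```

Request:
servo_tool([
  [[0, 0, -0.03, 0, 0, 0, 1], [0, 0, -0.04, 0, 0, 0, 1], [0, 0, -0.04, 0, 0, 0, 1], [0, 0, -0.04, 0, 0, 0, 1]],
])

```text
clock: 17.95
eef_pos: [458.1, 311.4, 118.5]
eef_rot: [3.141, 0.0, -0.121]
wrist_force: [0.6, 0.1, -1.3]
finger_gap: 9.5
finger_force: 45.0
```

```bash
python3 - <<'E'
from h import *
goto(458,312,60,-7)
for n in('scene','side','wrist'):
    c=cam(n); save(c,n+'5.png'); W=(wcloud if n=='wrist' else cloud)(c)
    near=(np.hypot(W[...,0]-458,W[...,1]-312)<112)&(c['range_z']>0)
    m=near&(abs(W[...,2]-117)<9); print(n,'lid',m.sum(),rect(W[m]),np.percentile(W[m][:,2],[3,50,97]))
    m=near&(abs(W[...,2]-53)<4); print(n,'rim',m.sum(),rect(W[m]))
E
```

```text
pos [458.1 311.4 118.5] [180.   0.  -7.] gap 9.5 t 17.95 d [-0.0002  0.0012 -0.117 ] rz -0.0002
scene lid 2114 [457.4 313.7 162.9 122.1  -7.7] [112.69682818 115.78829704 119.29924047]
scene rim 339 [457.2 313.7 164.2 122.2  -7.3]
side lid 866 [457.5 311.5 159.4 126.   -6.8] [113.51427211 116.77578402 120.20220772]
side rim 145 [455.  287.8 160.   80.6  -7.3]
wrist lid 27685 [458.9 312.  159.8 120.7  -7.3] [116.83837658 118.06599869 120.75781395]
wrist rim 0 [  0.   0.   0.   0. -90.]
```

View pics/scene5.png

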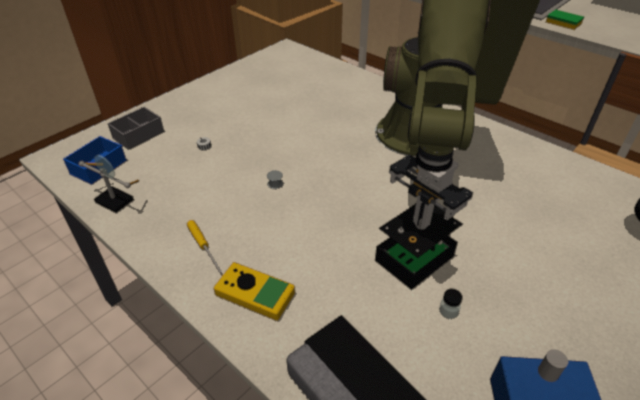

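The scene view shows the lid level above the box at (425,230). Lid and rim centres agree within 0.5 mm and 0.5°. I lower it straight down.

Request:
servo_tool([
  [[0, 0, -0.04, 0, 0, 0, 1], [0, 0, -0.075, 0, 0, 0, 1], [0, 0, -0.09, 0, 0, 0, 1], [0, 0, -0.098, 0, 0, 0, 1], [0, 0, -0.104, 0, 0, 0, 1], [0, 0, -0.108, 0, 0, 0, 1], [0, 0, -0.112, 0, 0, 0, 1], [0, 0, -0.114, 0, 0, 0, 1], [0, 0, -0.114, 0, 0, 0, 1], [0, 0, -0.114, 0, 0, 0, 1]],
])

```text
clock: 19.1
eef_pos: [457.7, 312.1, 61.5]
eef_rot: [-3.141, -0.0, -0.121]
wrist_force: [-0.8, -0.2, -1.1]
finger_gap: 9.3
finger_force: 45.0
```

Request:
servo_tool([
  [[0, 0, -0.002, 0, 0, 0, 1], [0, 0, -0.004, 0, 0, 0, 1], [0, 0, -0.004, 0, 0, 0, 1]],
])

```text
clock: 19.4
eef_pos: [457.7, 312.1, 59.6]
eef_rot: [-3.141, -0.0, -0.121]
wrist_force: [-1.4, -0.7, 1.8]
finger_gap: 9.6
finger_force: 45.0
```

Contact. I release, lift away and head for the knob at (513,-458).

Request:
servo_tool([
  [[0, 0, 0, 0, 0, 0, 0.7], [0, 0, 0, 0, 0, 0, 0.5], [0, 0, 0, 0, 0, 0, 0.3], [0, 0, 0, 0, 0, 0, 0.3], [0, 0, 0.04, 0, 0, 0, 0.3], [0, 0, 0.12, 0, 0, 0, 0.3], [0, 0, 0.2, 0, 0, 0, 0.3], [0, -0.06, 0.2, 0, 0, 0, 0.3], [0, -0.15, 0.2, 0, 0, 0, 0.3], [0, -0.25, 0.2, 0, 0, 0, 0.3]],
])

```text
clock: 20.4
eef_pos: [457.3, 186.1, 159.5]
eef_rot: [-3.141, -0.0, -0.119]
wrist_force: [0.6, 0.4, 0.6]
finger_gap: 65.9
finger_force: 0.0
```

Request:
servo_tool([
  [[0.01, -0.1, 0, 0, 0, 0, 0.3], [0.02, -0.2, 0, 0, 0, 0, 0.3], [0.03, -0.3, 0, 0, 0, 0, 0.3], [0.04, -0.4, 0, 0, 0, 0, 0.3], [0.05, -0.5, 0, 0, 0, 0, 0.3], [0.06, -0.6, 0, 0, 0, 0, 0.3], [0.07, -0.7, 0, 0, 0, 0, 0.3], [0.08, -0.8, 0, 0, 0, 0, 0.3], [0.09, -0.9, 0, 0, 0, 0, 0.3], [0.1, -1.0, 0, 0, 0, 0, 0.3]],
])

```text
clock: 21.4
eef_pos: [507.2, -312.7, 159.4]
eef_rot: [3.142, -0.0, -0.121]
wrist_force: [0.5, -0.2, 0.7]
finger_gap: 65.7
finger_force: 0.0
```

Request:
servo_tool([
  [[0, -0.1, 0, 0, 0, 0, 0.3], [0.01, -0.2, 0, 0, 0, 0, 0.3], [0.012, -0.27, 0, 0, 0, 0, 0.3], [0.012, -0.28, 0, 0, 0, 0, 0.3], [0.012, -0.28, 0, 0, 0, 0, 0.3]],
])

```text
clock: 21.9
eef_pos: [513.0, -451.0, 158.6]
eef_rot: [-3.141, 0.001, -0.122]
wrist_force: [-0.4, 1.6, 0.4]
finger_gap: 65.6
finger_force: 0.0
```

```bash
python3 - <<'E'
from h import *
goto(513,-458,5,-7)
for n in('scene','side'):
    c=cam(n); save(c,n+'6.png'); W=cloud(c)
    near=(np.hypot(W[...,0]-458,W[...,1]-312)<112)&(c['range_z']>0)
    m=near&(abs(W[...,2]-58)<7); print(n,'lid',m.sum(),rect(W[m]),np.percentile(W[m][:,2],[3,50,97]))
    A=np.c_[W[m][:,:2],np.ones(m.sum())]; print('tilt',np.linalg.lstsq(A,W[m][:,2],rcond=None)[0][:2])
    m=near&(W[...,2]>68)&(W[...,2]<85)&(np.hypot(W[...,0]-458,W[...,1]-312)<22); print('spindle',m.sum(),W[m].mean(0))
    if n=='scene': cv2.imwrite('pics/s3.png',cv2.resize(c['frame'][190:310,340:500,::-1],None,fx=4,fy=4))
c=cam('wrist'); W=wcloud(c); m=(np.hypot(W[...,0]-513,W[...,1]+458)<35)&(W[...,2]>18)&(W[...,2]<32)&(c['range_z']>0)
print('knob',m.sum(),cv2.minEnclosingCircle(W[m][:,:2].astype(np.float32)),rect(W[m]))
E
```

```text
pos [ 513.  -451.   158.6] [-180.    0.   -7.] gap 65.6 t 21.9 d [-0.     -0.0141 -0.3072] rz -0.0001
scene lid 2508 [457.  314.6 164.7 122.4  -7.5] [53.2097104  56.82900956 60.26752232]
tilt [-0.00080069  0.00018556]
spindle 21 [457.20382899 314.85725626  73.17226325]
side lid 476 [485.3 305.6 129.8 103.4  84.1] [53.28184183 57.86178325 62.11048657]
tilt [-0.00329135  0.0051332 ]
spindle 11 [457.43390074 307.73790243  73.66028807]
knob 1047 ((514.4296875, -460.46539306640625), 22.60363006591797) [ 514.9 -460.3   43.9   42.8  -84.6]
```

View pics/s3.png

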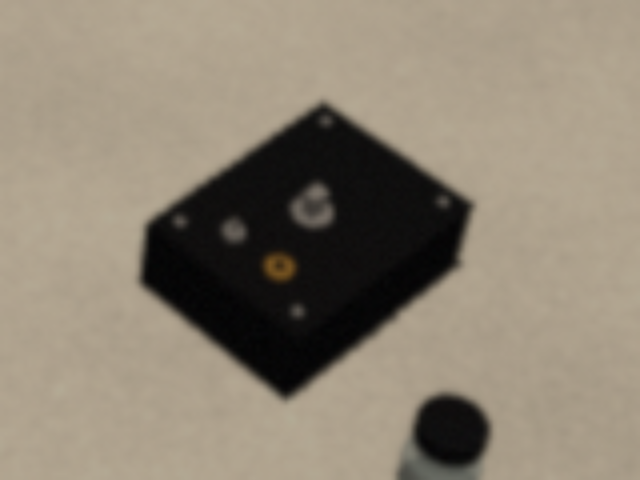

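The crop shows the lid closed and level on the box. Knob at (514.5,-460.3).

Request:
servo_tool([
  [[0.003, -0.017, -0.06, 0, 0, 0, 0.3], [0.003, -0.017, -0.14, 0, 0, 0, 0.3], [0.003, -0.017, -0.21, 0, 0, 0, 0.3], [0.003, -0.017, -0.24, 0, 0, 0, 0.3], [0.003, -0.017, -0.24, 0, 0, 0, 0.3], [0.003, -0.017, -0.24, 0, 0, 0, 0.3]],
])

```text
clock: 22.65
eef_pos: [515.7, -459.2, 41.4]
eef_rot: [3.14, -0.002, -0.12]
wrist_force: [0.1, 0.3, -0.5]
finger_gap: 65.7
finger_force: 0.0
```

```bash
python3 - <<'E'
from h import *
goto(514.5,-460.3,5,-7)
c=cam('wrist'); W=wcloud(c); m=(np.hypot(W[...,0]-514.5,W[...,1]+460)<26)&(W[...,2]>21)&(W[...,2]<29)&(c['range_z']>0)
print('knob',m.sum(),cv2.minEnclosingCircle(W[m][:,:2].astype(np.float32)),rect(W[m]))
E
```

```text
pos [ 515.7 -459.2   41.4] [ 1.799e+02 -1.000e-01 -6.900e+00] gap 65.7 t 22.65 d [-0.0025 -0.0023 -0.0728] rz -0.0007
knob 2338 ((515.0731811523438, -460.5205078125), 22.55476188659668) [ 515.2 -460.4   44.2   43.2    6.8]
```

Request:
servo_tool([
  [[-0.001, -0.002, -0.03, 0, 0, 0, 0.3], [-0.001, -0.002, -0.06, 0, 0, 0, 0.3], [-0.001, -0.002, -0.071, 0, 0, 0, 0.3], [-0.001, -0.002, -0.071, 0, 0, 0, 0.3], [-0.001, -0.002, -0.071, 0, 0, 0, 1], [-0.001, -0.002, -0.071, 0, 0, 0, 1], [-0.001, -0.002, -0.071, 0, 0, 0, 1], [-0.001, -0.002, -0.071, 0, 0, 0, 1]],
], newtons=25)

```text
clock: 23.5
eef_pos: [514.6, -460.2, 4.4]
eef_rot: [3.141, -0.001, -0.121]
wrist_force: [-0.3, 0.8, 1.5]
finger_gap: 42.5
finger_force: 25.0
```

Request:
servo_tool([
  [[0, 0, 0, 0, 0, 0, 1], [0, 0, 0.03, 0, 0, 0, 1], [0, 0, 0.1, 0, 0, 0, 1], [0, 0, 0.19, 0, 0, 0, 1], [0, 0.03, 0.27, 0, 0, 0, 1], [0, 0.11, 0.28, 0, 0, 0, 1], [0, 0.2, 0.28, 0, 0, 0, 1], [0, 0.29, 0.28, 0, 0, 0, 1], [0, 0.38, 0.28, 0, 0, 0, 1], [0, 0.47, 0.28, 0, 0, 0, 1]],
])

```text
clock: 24.5
eef_pos: [514.1, -223.3, 145.0]
eef_rot: [3.141, -0.001, -0.121]
wrist_force: [1.8, -0.1, -1.2]
finger_gap: 42.7
finger_force: 25.0
```

Request:
servo_tool([
  [[-0.01, 0.09, 0, 0, 0, 0, 1], [-0.02, 0.18, 0, 0, 0, 0, 1], [-0.03, 0.27, 0, 0, 0, 0, 1], [-0.04, 0.36, 0, 0, 0, 0, 1], [-0.05, 0.45, 0, 0, 0, 0, 1], [-0.06, 0.54, 0, 0, 0, 0, 1], [-0.07, 0.63, 0, 0, 0, 0, 1], [-0.08, 0.72, 0, 0, 0, 0, 1], [-0.09, 0.81, 0, 0, 0, 0, 1], [-0.1, 0.9, 0, 0, 0, 0, 1]],
])

```text
clock: 25.5
eef_pos: [463.9, 226.9, 145.1]
eef_rot: [-3.141, -0.001, -0.121]
wrist_force: [0.1, 0.5, -0.2]
finger_gap: 42.7
finger_force: 25.0
```

Request:
servo_tool([
  [[-0.006, 0.08, 0, 0, 0, 0, 1], [-0.012, 0.15, 0, 0, 0, 0, 1], [-0.012, 0.17, -0.03, 0, 0, 0, 1], [-0.012, 0.17, -0.07, 0, 0, 0, 1], [-0.012, 0.17, -0.09, 0, 0, 0, 1], [-0.012, 0.17, -0.09, 0, 0, 0, 1], [-0.012, 0.17, -0.09, 0, 0, 0, 1]],
])

```text
clock: 26.2
eef_pos: [458.8, 309.5, 99.5]
eef_rot: [-3.141, -0.0, -0.121]
wrist_force: [0.3, -0.1, 0.1]
finger_gap: 42.8
finger_force: 25.0
```

```bash
python3 - <<'E'
from h import *
goto(457.7,312.1,63,-7)
for n in('scene','side','wrist'):
    c=cam(n); W=(wcloud if n=='wrist' else cloud)(c)
    if n!='wrist': cv2.imwrite(f'pics/{n}7.png',cv2.resize(c['frame'][190:310,340:500,::-1] if n=='scene' else c['frame'][90:190,220:360,::-1],None,fx=4,fy=4))
    near=(np.hypot(W[...,0]-458,W[...,1]-312)<112)&(c['range_z']>0)
    m=near&(abs(W[...,2]-58)<3); print(n,'lid',m.sum(),rect(W[m]))
    m=near&(abs(W[...,2]-120)<5)&(np.hypot(W[...,0]-458,W[...,1]-312)<26); print('knob',m.sum(),rect(W[m]) if m.sum()>3 else 0)
E
```

```text
pos [458.8 309.5  99.5] [-180.   -0.   -7.] gap 42.8 t 26.2 d [-0.0022  0.0051 -0.073 ] rz -0.0002
scene lid 1742 [457.6 314.6 164.5 121.5  -7. ]
knob 143 [460.6 307.9  42.   41.5  26.4]
side lid 726 [457.2 311.  160.4 124.   -6.6]
knob 32 [457.8 308.   39.6  33.9  -5.6]
wrist lid 18620 [471.1 310.6 136.1 121.   -7.3]
knob 3570 [459.6 309.4  45.4  43.5 -66.1]
```

View pics/scene7.png

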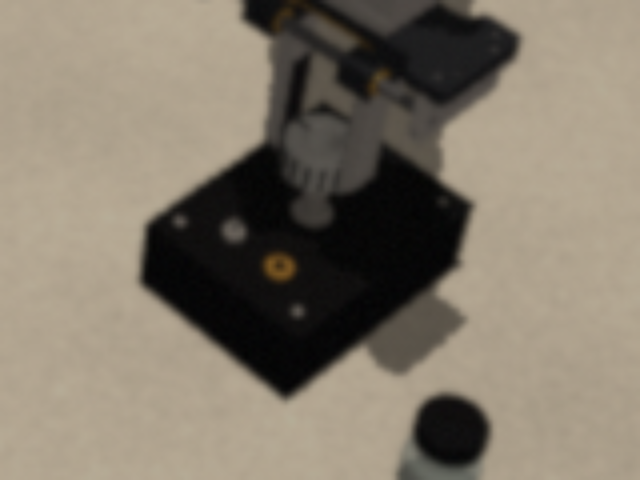

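The crop shows the knob held upright above the spindle at (313,208). I correct the 2–3 mm offset, then lower it.

Request:
servo_tool([
  [[-0.002, 0.005, 0, 0, 0, 0, 1], [-0.002, 0.005, 0, 0, 0, 0, 1], [-0.002, 0.005, -0.02, 0, 0, 0, 1], [-0.002, 0.005, -0.03, 0, 0, 0, 1], [-0.002, 0.005, -0.03, 0, 0, 0, 1]],
])

```text
clock: 26.85
eef_pos: [456.9, 312.2, 82.6]
eef_rot: [3.14, 0.002, -0.121]
wrist_force: [-0.2, -0.3, 0.0]
finger_gap: 42.5
finger_force: 25.0
```

Request:
servo_tool([
  [[0.001, 0, -0.006, 0, 0, 0, 1], [0.001, 0, -0.012, 0, 0, 0, 1], [0.001, 0, -0.02, 0, 0, 0, 1], [0.001, 0, -0.028, 0, 0, 0, 1], [0.001, 0, -0.034, 0, 0, 0, 1], [0.001, 0, -0.037, 0, 0, 0, 1], [0.001, 0, -0.037, 0, 0, 0, 1]],
])

```text
clock: 27.55
eef_pos: [457.8, 312.5, 65.2]
eef_rot: [3.141, 0.0, -0.121]
wrist_force: [-0.1, 0.6, -0.8]
finger_gap: 42.9
finger_force: 25.0
```

Request:
servo_tool([
  [[0, 0, -0.003, 0, 0, 0, 1], [0, 0, -0.005, 0, 0, 0, 1], [0, 0, -0.005, 0, 0, 0, 1]],
])

```text
clock: 27.85
eef_pos: [457.9, 312.5, 62.8]
eef_rot: [3.142, 0.0, -0.121]
wrist_force: [-0.3, -0.5, -0.0]
finger_gap: 43.0
finger_force: 25.0
```

Request:
servo_tool([
  [[0, 0, -0.001, 0, 0, 0, 0.45], [0, 0, -0.001, 0, 0, 0, 0.3], [0, 0, -0.001, 0, 0, 0, 0.3], [0, 0, 0.0, 0, 0, 0, 0.3], [0, 0, 0.05, 0, 0, 0, 0.3], [0, 0, 0.13, 0, 0, 0, 0.3], [0, 0, 0.22, 0, 0, 0, 0.3], [0, -0.1, 0.25, 0, 0, 0, 0.3], [0, -0.2, 0.25, 0, 0, 0, 0.3], [0, -0.3, 0.25, 0, 0, 0, 0.3]],
])

```text
clock: 28.85
eef_pos: [457.6, 163.2, 188.5]
eef_rot: [-3.141, -0.001, -0.12]
wrist_force: [0.6, -0.7, -0.3]
finger_gap: 65.8
finger_force: 0.0
```

Request:
servo_tool([
  [[0, 0, 0, 0, 0, 0, 0.3], [0, 0, 0, 0, 0, 0, 0.3], [0, 0, 0, 0, 0, 0, 0.3]],
])

```text
clock: 29.15
eef_pos: [458.0, 165.4, 187.9]
eef_rot: [-3.141, -0.0, -0.12]
wrist_force: [0.2, 0.3, -0.3]
finger_gap: 66.0
finger_force: 0.0
```

```bash
python3 - <<'E'
from h import *
goto(458,312,63,-7)
c=cam('scene'); W=cloud(c); cv2.imwrite('pics/s9.png',cv2.resize(c['frame'][190:310,340:500,::-1],None,fx=4,fy=4))
m=(np.hypot(W[...,0]-458,W[...,1]-312)<30)&(W[...,2]>70); print(rect(W[m]),np.percentile(W[m][:,2],[50,90,97]))
c=cam('wrist'); W=wcloud(c)
m=(np.hypot(W[...,0]-458,W[...,1]-312)<30)&(W[...,2]>76); print(m.sum(),rect(W[m]),np.percentile(W[m][:,2],[5,50,97]))
E
```

```text
pos [458.  165.4 187.9] [-180.    -0.    -6.9] gap 66.0 t 29.15 d [ 1.000e-04  2.932e-01 -2.499e-01] rz -0.0007
[457.8 315.9  43.8  42.6  81.9] [79.51256953 82.17184255 83.04591195]
1087 [457.8 312.2  43.7  43.1 -14.4] [76.85745741 82.5188827  84.05428094]
```

View pics/s9.png

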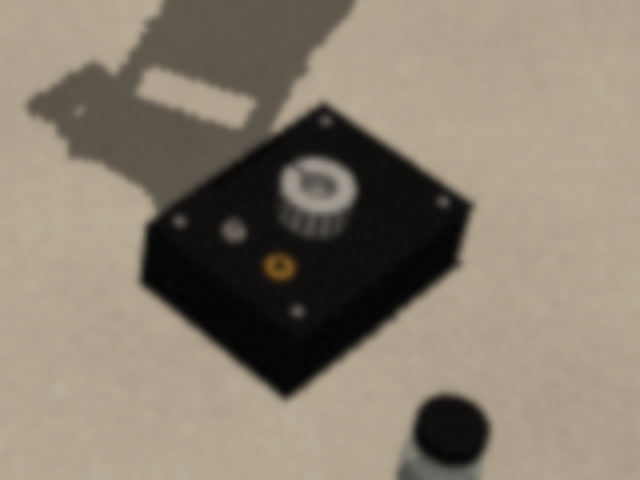

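The crop shows the knob around the spindle at (318,190). Its top measures 82 mm, which means it is flat on the lid, so I hand in.

```bash
python3 -c "
from cell import manip
print(manip.sign_off())"
```

```text
the job is handed in; nothing more can be done
None
```

I assembled the box in order (battery, board, lid, knob) and handed it in at about 29 s of the 118 s allowed; cameras showed each part seated and the reel and jar were never touched, but the hand-in returned no verdict.

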